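Push the filter cubes home and close the keeper

TASK

Push the row of four microscope filter cubes along their rail as one train, from the rear, until the front cube is up against the end stop and all four sit tight together. Then push the keeper's upright plate towards the rail so that its bar slides fully across behind the last cube. Do not lift the cubes, pull the row apart or disturb the things standing around, and finish clear of everything.

Things in the scene. Friction and masses are not known exactly. Their poses are not given: they have to be found in the camera images.
- rail: Aluminium rail fixed to the bench, 324 mm long. Origin: on the bench, on the channel's centre line. x runs along the channel to the end stop, +y to the keeper's side, z up. Channel x=-150 (open end) to +150 mm (stop), 37 mm wide inside, floor 6 mm and tops of its 4 mm walls 16 mm above the bench. Two guide posts, 31 mm high, flank the keeper bar at y=23 to 34 mm.
- stop_face (a point): Centre of the end stop's face that the front cube must reach, 26 mm above the bench, at rail x=+150 mm. The stop is a block 45 mm wide and 12 mm thick, its top 42 mm above the bench.
- cube1: Filter cube: black block with a round glass window on top, 36 mm along the rail (its x, towards the stop), 34 mm across, 40 mm high, about 90 g, loose in the channel. Origin: centre of its underside. This is the front cube, nearest the stop. At the start the four touch one another (gaps about 0.2 mm) and the row stands 50 to 100 mm short of the stop.
- cube2: Filter cube: black block with a round glass window on top, 36 mm along the rail (its x, towards the stop), 34 mm across, 40 mm high, about 90 g, loose in the channel. Origin: centre of its underside. Second from the front.
- cube3: Filter cube: black block with a round glass window on top, 36 mm along the rail (its x, towards the stop), 34 mm across, 40 mm high, about 90 g, loose in the channel. Origin: centre of its underside. Third from the front.
- cube4: Filter cube: black block with a round glass window on top, 36 mm along the rail (its x, towards the stop), 34 mm across, 40 mm high, about 90 g, loose in the channel. Origin: centre of its underside. The last cube, at the rear of the row; its rear face, away from the stop, is where to push.
- keeper (a joint): Keeper: steel bar 10 x 10 mm, 18 to 28 mm above the bench, sliding across over the channel at rail x=-2 mm. 0 = open (tip 30 mm from the centre line, clear of the cubes), 0.046 m = fully closed, at its stop. Grows as pushed towards the rail (rail -y). Friction about 1.2 N, stays where left. Passes 3 mm behind the last cube when the train is home; otherwise strikes a cube.
- keeper_plate (a point): Centre of the outer face (away from the rail) of the upright steel plate at the keeper bar's outer end, 35 mm above the bench; moves with it. Plate 32 mm wide along the rail, 8 mm thick, 10 to 52 mm above the bench. Its outer face lies at rail y=+89 mm when open, +43 mm when closed.
- flask: Bystander: clear flat culture flask lying down, 62 x 44 x 24 mm with an orange screw cap at its +x end (88 mm in all). Origin: underside of the flat body's centre. Beyond the rail. Leave alone.
- bottle: Bystander: small amber glass bottle with white cap, 38 mm diameter, 78 mm tall, origin at the underside. On the keeper's side of the rail. Leave alone.
- slidebox: Bystander: closed grey slide box with white lid, 32 x 64 x 36 mm high, origin at the underside's centre. On the keeper's side of the rail. Leave alone.
Not all that is in view belongs to the job. Leave any purple look-alike of the cube4 alone.

How it is judged:
On the way, in this order (a step that is already met when the one before it is completed fails the run):
1. the train is home against the stop, with the keeper still open (x of cube1 in the frame of rail above 0.1295 m and x of cube2 in the frame of rail above 0.0935 m and x of cube3 in the frame of rail above 0.0575 m and x of cube4 in the frame of rail above 0.0215 m and value of joint keeper below 0.01 m), for 0.2 s.
2. the keeper is pushed fully across (value of joint keeper above 0.042 m), for 0.2 s.
At the end, for the whole second after the job is handed in: Every cube stands upright on the channel floor within 2.5 mm of its place in a tight row against the end stop, at rest, and the keeper joint is beyond 0.042 of 0.046 m (x of cube1 in the frame of rail above 0.1295 m and x of cube2 in the frame of rail above 0.0935 m and x of cube3 in the frame of rail above 0.0575 m and x of cube4 in the frame of rail above 0.0215 m and z of each of cube1, cube2, cube3, cube4 in the frame of rail below 0.01 m and angle between each of cube1, cube2, cube3, cube4's own z axis and vertical below 0.1 rad and value of joint keeper above 0.042 m and linear speed of each of cube1, cube2, cube3, cube4 below 0.01 m/s); the robot touches nothing.
It fails at once if a cube is lifted or tipped (z of any of cube1, cube2, cube3, cube4 in the frame of rail above 0.014 m or angle between any of cube1, cube2, cube3, cube4's own z axis and vertical above 0.3 rad).
It fails at once if the row is pulled apart by more than about 15 mm in all (distance between cube1 and cube4 above 0.1236 m).
It fails at once if a bystander is shifted by more than 15 mm or tipped (distance of any of flask, bottle, slidebox from where it was at the start of the episode above 0.015 m or angle between any of flask, bottle, slidebox's own z axis and vertical above 0.4 rad).
It also fails if it takes over 48 s, if anything falls off the work surface, if the arm or the gripper's body presses on something with over 40 N, if the wrist force passes 120 N, or if a joint passes its speed limit or range.

ROBOT

A 7-joint arm with a two-finger parallel gripper is mounted at the origin on the work surface. World frame = base frame: x ahead of the robot, y to its left, z up, the work surface at z = 0. Lengths are in m, angles in rad, forces in N, time in s.
With the tool pointing down it reaches from about 0.425 to 0.925 m from the base axis. Payload 6.8 kg.
Tool frame: the origin (TCP) lies on the centre line of the jaws, within the pads' length; the fingertips stand 19 mm ahead of it and the grasp point (between the pads) is the TCP (r.tip_extent is the y of the fingertips in the tool frame, in m); y points along the fingers, z is the direction in which the jaws open and shut, and the axes are right-handed (so a half turn about y gives the same grasp; the last joint's range is limited). The gripper opens to 85 mm and grips with 20 to 120 N. Pads are 22 mm wide; open, the fingers measure 114 mm over their backs; the gripper's body (76 mm by 85 mm) begins 54 mm behind the grasp point. The pads swing forward as they close: fully open they stand 13 mm farther back than shut.
Start: joints at [1.053, 0.477, 0.022, 1.555, -0.011, 1.109, -0.083], TCP at [0.269, -0.619, 0.25] pointing down, gripper open.
Joint ranges: [-2.96, 2.96], [-0.34, 2.1], [-1.41, 1.46], [0.24, 2.44], [-1.37, 4.51], [0.17, 1.92], [-2.96, 2.96]. Speed limits (rad/s): [2.39, 2.39, 3.14, 3.14, 3.14, 3.14, 3.14].

INTERFACE

Orientations are given as a rotation vector (axis times angle).
In Python, from bench import r gives the robot as it stands. The module is installed in compiled form; this text tells all that it offers.
- The arm moves only by the tool jog_arm, never from a script. Its argument "motion" is a list of rows, each a list of 3 entries, a list of its own where there are three numbers: the opening, from 0 (shut) to 1 (fully open), then the shift along the tool's x, y, z in m, then the turn, a rotation vector about the tool's x, y, z in degrees. A call has 1 to 10 rows; each row shifts and turns the commanded pose from where the row before left it, along the tool's axes as they then stand; what a row does not reach is not made up. A row lasts 1/12 s, in which the tool goes at most 41.7 mm and 7.16 degrees, less where a joint would pass 70% of its speed; a pose out of reach is approached as far as the arm can. A call with a gripper value outside its range is refused whole. The fingers move at their own pace and stop on an object; "force" is the grip in N (left out, the last holds). Time passes only in rows, so rows that do not move let the fingers close. It gives the time, the measured TCP pose, the force and the opening at its end, in the units of the state.
- r.get_obs(): the state, without advancing time (a new reading comes with each control period).
- r.grab_frame(name): name is "side" or "top"; returns a dict with "image" (480x640x3 uint8, red, green, blue), "range_z" (480x640 float32, m along the optical axis (not along the pixel's ray), 0 where there is no reading), "fx", "fy", "cx", "cy" (pixels), "xyz" and "orientation" of the camera in the world. Camera axes: x right, y down, z forward; pixel columns grow to the right and rows downward; lengths in m; the calibration is good to about 2 mm. A picture is of the moment at which its call begins.
- r.hand_in(): hands the job in, once; it reports no verdict.
The state is a dict: "clock": time; "joints": joint angles; "qvel": joint speeds; "tau": joint torques, N m; "tcp_pos": TCP position; "orientation": TCP orientation; "contact_force": force on the tool from outside, world axes, zero at the start; "moment": the same for the moment, N m; "grip_width": finger opening in m.
Only numpy, scipy, OpenCV 4.12 (cv2) and the standard library are available. Lean on these libraries where they do the work, as an engineer would, in place of code of your own. Each camera call takes 0.05 s, during which the arm holds its last target.

## Working session

There is one attempt and no reset: what is moved stays moved. The work goes in short steps, Python scripts to look and compute and a tool call to move; the robot and the scene stay as the last step left them, time stands still between calls to the robot, and variables do not carry over. Pictures are saved under pics/ and viewed, and the job is handed in when it is done.

Besides the shell and the picture viewer there is one more tool, called after "Call:" by a JSON object that holds its "fn" and its "kwargs". jog_arm: Moves the arm, as the interface text tells. Its arguments: {"type":"object","properties":{"motion":{"type":"array","items":{"type":"array"}},"force":{"type":"number"}},"required":["motion"]}

```bash
mkdir -p pics
python3 - <<'E'
from bench import r
import numpy as np,cv2
o=r.get_obs(); print({k:np.round(v,3) for k,v in o.items()}); print(r.tip_extent)
for n in("side","top"):
    f=r.grab_frame(n); cv2.imwrite(f"pics/{n}0.png",f["image"][:,:,::-1]); np.savez(f"{n}0.npz",**f)
    print(n,f["fx"],f["fy"],f["cx"],f["cy"],f["xyz"],f["orientation"])
E
```

```text
{'clock': np.float64(0.0), 'joints': array([ 1.053,  0.478,  0.022,  1.556, -0.011,  1.109, -0.083]), 'qvel': array([ 0.   , -0.   , -0.001, -0.   ,  0.   ,  0.   ,  0.001]), 'tau': array([-0.0000e+00, -5.9645e+01,  1.6070e+00, -2.8120e+01,  1.2000e-02,
        9.0000e-03,  0.0000e+00]), 'tcp_pos': array([ 0.269, -0.619,  0.249]), 'orientation': array([-0.415,  1.998, -1.994]), 'contact_force': array([-0.311, -0.301, -0.283]), 'moment': array([ 0.007,  0.007, -0.054]), 'grip_width': np.float64(0.085)}
0.019
side 437.0553642349844 437.0553642349844 318.8795249976122 240.67446784805193 [ 0.42084489 -0.44639417  0.49490039] [-2.29292905  0.32944284 -0.14887943]
top 495.11183985951413 495.11183985951413 320.1134055769829 239.82073424580108 [0.39288207 0.00625938 0.85162223] [-2.09526639  2.09734602 -0.2418862 ]
```

View pics/side0.png

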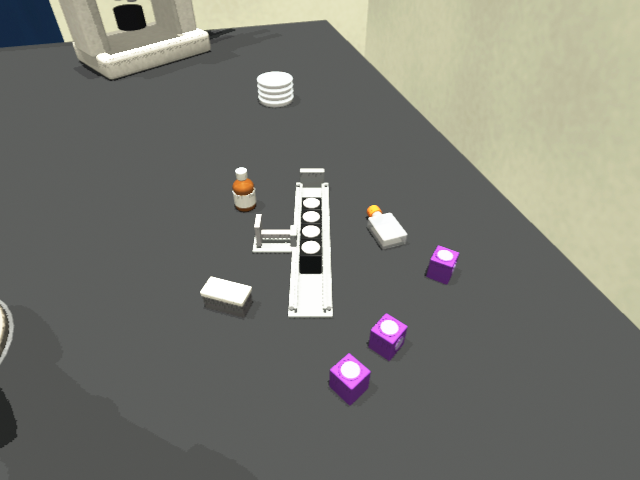

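View pics/top0.png

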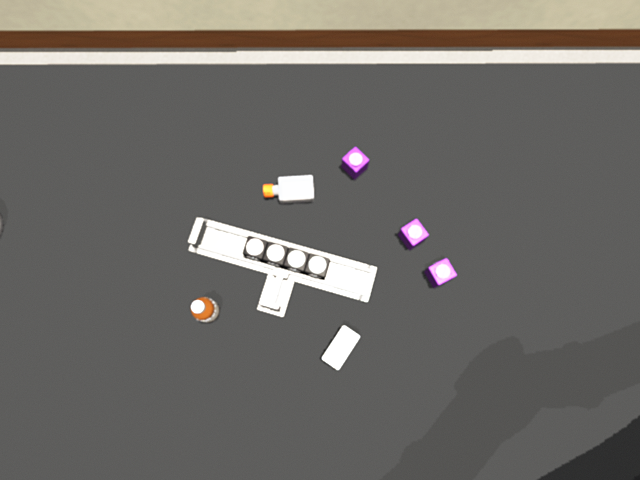

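The side image shows the rail with its stop at (312,178), four black cubes at (311,203) to (311,255), and the keeper plate at (258,230). The purple cubes at (350,377), (389,335) and (443,263) are decoys. In the top image the stop is at (196,233), the last cube at (318,266), and the keeper at (277,293).

```bash
cat > h.py <<'E'
import numpy as np,cv2
from scipy.spatial.transform import Rotation as R
def cloud(f):
    z=f["range_z"]; v,u=np.mgrid[:480,:640]
    p=np.stack([(u-f["cx"])/f["fx"]*z,(v-f["cy"])/f["fy"]*z,z],-1)
    P=p@R.from_rotvec(f["orientation"]).as_matrix().T+f["xyz"]; P[z==0]=np.nan
    return P
E
python3 - <<'E'
from h import *
for n in("top","side"):
    f=np.load(n+"0.npz"); P=cloud(f)
    pts={"top":[(196,233),(255,248),(276,254),(297,261),(318,266),(370,285),(288,250),(268,297),(290,190),(341,347),(199,307),(450,400)],"side":[(312,172),(312,203),(311,217),(311,231),(311,247),(258,222),(312,300),(311,262),(230,292)]}[n]
    for u,v in pts: print(n,u,v,np.round(P[v,u],4))
E
python3 - <<'E'
import numpy as np,cv2
a=cv2.imread("pics/top0.png")[205:385,170:400]; cv2.imwrite("pics/topc.png",cv2.resize(a,None,fx=3.3,fy=3.3,interpolation=cv2.INTER_CUBIC))
a=cv2.imread("pics/side0.png")[160:325,190:410]; cv2.imwrite("pics/sidec.png",cv2.resize(a,None,fx=3.5,fy=3.5,interpolation=cv2.INTER_CUBIC))
E
```

```text
top 196 233 [0.5974 0.2186 0.0415]
top 255 248 [0.57   0.1173 0.0477]
top 276 254 [0.5601 0.0823 0.0462]
top 297 261 [0.5481 0.0472 0.0467]
top 318 266 [0.5392 0.0125 0.0491]
top 370 285 [ 0.5139 -0.0765  0.0058]
top 288 250 [0.5666 0.0624 0.0472]
top 268 297 [0.4933 0.0982 0.0065]
top 290 190 [0.6808 0.0622 0.0207]
top 341 347 [ 0.4092 -0.0246  0.0342]
top 199 307 [0.4691 0.197  0.0802]
top 450 400 [ 0.3249 -0.2032  0.0022]
side 312 172 [0.604  0.2159 0.0397]
side 312 203 [0.5759 0.1162 0.0467]
side 311 217 [0.5645 0.0817 0.0461]
side 311 231 [0.5549 0.0476 0.047 ]
side 311 247 [0.5452 0.0129 0.0468]
side 258 222 [0.4792 0.0861 0.052 ]
side 312 300 [ 0.528  -0.0523  0.005 ]
side 311 262 [ 0.5409 -0.0019  0.0305]
side 230 292 [ 0.4167 -0.0322  0.0363]
```

View pics/topc.png

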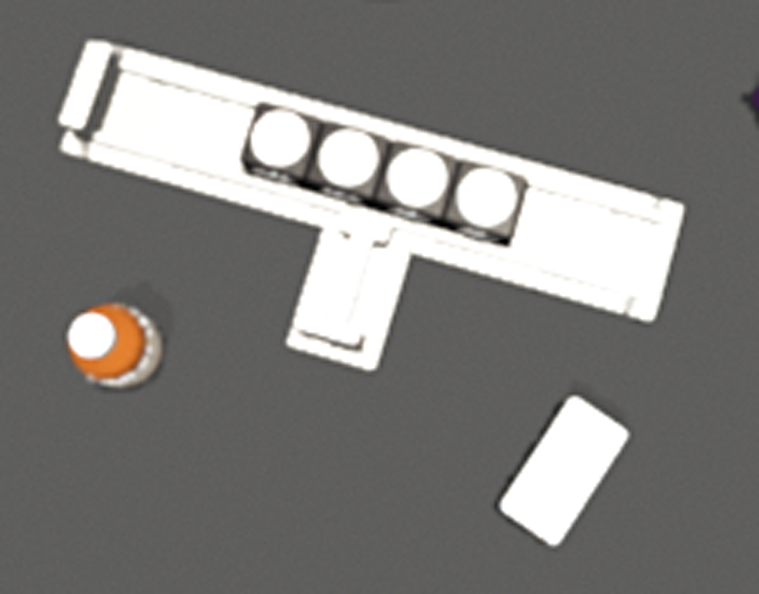

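View pics/sidec.png

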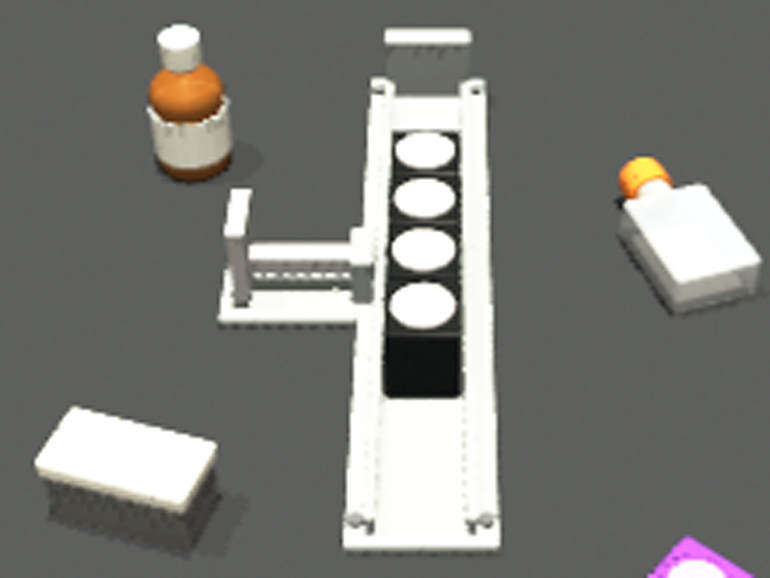

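Run:
```python
from h import *
th0=np.arctan2(0.1040,0.0308)
for n in("top","side"):
    f=np.load(n+"0.npz"); P=cloud(f).reshape(-1,3); P=P[np.isfinite(P[:,0])]
    c=np.array([0.55,0.06]); 
    th=th0
    def loc(P):
        e=np.array([np.cos(th),np.sin(th)]); nn=np.array([-e[1],e[0]]); d=P[:,:2]-c
        return d@e,d@nn
    for it in range(4):
        x,y=loc(P)
        m=(P[:,2]>.0125)&(P[:,2]<.0195)&(abs(x)<.2)&(abs(y)<.035)
        # far wall (negative y) only
        q=P[m&(y<-.01)]; x,y=loc(q); a=np.polyfit(x,y,1); th+=np.arctan(a[0])
    print(n,"th",th,np.degrees(th),len(q))
    x,y=loc(P); near=abs(y)<.035
    w=near&(P[:,2]>.0135)&(P[:,2]<.0185)&(abs(x)<.2)
    print(" wall y hist",np.histogram(y[w],bins=np.arange(-.035,.036,.002)))
    s=(abs(y)<.04)&(P[:,2]>.034)&(P[:,2]<.045)&(x>.11)&(x<.25); print(" stoptop x",np.percentile(x[s],[0,5,50,95,100]),"y",np.percentile(y[s],[0,5,50,95,100]))
    rr=(abs(y)<.03)&(P[:,2]>.004)&(abs(x)<.25); print(" rail x ext",np.percentile(x[rr],[0,.2,99.8,100]))
    cu=(abs(y)<.03)&(P[:,2]>.044)&(P[:,2]<.05)&(abs(x)<.1); print(" cubes x",np.percentile(x[cu],[0,.5,99.5,100]),"y",np.percentile(y[cu],[0,.5,99.5,100]))
    k=(y>.03)&(y<.12)&(P[:,2]>.03)&(P[:,2]<.06)&(abs(x)<.06); print(" plate x",np.percentile(x[k],[0,1,50,99,100]),"y",np.percentile(y[k],[0,1,50,99,100]),k.sum())
```

```text
top th 1.292142153908512 74.03429194990139 244
 wall y hist (array([  0,   0,   7,  79,  92,  31,   1,   0,   0,   1,   1,   1,   2,
         1,   0,   0,   0,   1,   2,   1,   1,   3,  17,  91, 190, 128,
         0,   0,   0,   1,   2,   1,   0,   0,   0]), array([-0.035, -0.033, -0.031, -0.029, -0.027, -0.025, -0.023, -0.021,
       -0.019, -0.017, -0.015, -0.013, -0.011, -0.009, -0.007, -0.005,
       -0.003, -0.001,  0.001,  0.003,  0.005,  0.007,  0.009,  0.011,
        0.013,  0.015,  0.017,  0.019,  0.021,  0.023,  0.025,  0.027,
        0.029,  0.031,  0.033,  0.035]))
 stoptop x [0.16067004 0.16147336 0.16596362 0.17286262 0.17498756] y [-0.02967617 -0.02715989 -0.0065985   0.01373534  0.01579794]
 rail x ext [-0.24888937 -0.18134177  0.17710661  0.2458243 ]
 cubes x [-0.06454864 -0.06362368  0.07865683  0.07997476] y [-0.02349461 -0.02284088  0.01061376  0.01108662]
 plate x [-0.00605526 -0.00604468  0.00843411  0.02540836  0.0259521 ] y [0.03389745 0.03593322 0.07841173 0.08222044 0.08234779] 131
side th 1.2964049312911556 74.27853110293069 374
 wall y hist (array([  0,   
[... 247 characters left out ...]
-0.021,
       -0.019, -0.017, -0.015, -0.013, -0.011, -0.009, -0.007, -0.005,
       -0.003, -0.001,  0.001,  0.003,  0.005,  0.007,  0.009,  0.011,
        0.013,  0.015,  0.017,  0.019,  0.021,  0.023,  0.025,  0.027,
        0.029,  0.031,  0.033,  0.035]))
 stoptop x [0.16079941 0.16186359 0.16413861 0.17138136 0.1754095 ] y [-0.03033585 -0.02839951 -0.00787906  0.01082165  0.01263979]
 rail x ext [-0.24887929 -0.2473533   0.17182509  0.17806429]
 cubes x [-0.06478548 -0.06384671  0.07924891  0.08038074] y [-0.02381488 -0.02357239  0.00978265  0.01018245]
 plate x [-0.00545344 -0.00543252  0.00318766  0.02603063  0.02737758] y [0.07314216 0.0732314  0.07626526 0.08126158 0.08136987] 150
```

```bash
cat >> h.py <<'E'
O=np.array([.5593,.0688]); TH=np.radians(74.16); E=np.array([np.cos(TH),np.sin(TH)]); N=np.array([-E[1],E[0]])
def w2r(p): d=np.asarray(p)[:2]-O; return np.array([d@E,d@N])
def r2w(x,y,z): return np.array([*(O+x*E+y*N),z])
def turn_down(o,zdir):
    """tool rotvec (deg) to go to tool-down with z along zdir"""
    M=R.from_rotvec(o["orientation"]).as_matrix()
    out=[]
    for s in(1,-1):
        z=np.array([*zdir,0])*s; y=np.array([0,0,-1.]); x=np.cross(y,z)
        T=np.stack([x,y,z],1); out.append(np.degrees(R.from_matrix(M.T@T).as_rotvec()))
    return min(out,key=np.linalg.norm)
def shift(o,tgt):
    M=R.from_rotvec(o["orientation"]).as_matrix(); return M.T@(np.asarray(tgt)-o["tcp_pos"])
E
python3 - <<'E'
from h import *
from bench import r
o=r.get_obs(); print(np.round(R.from_rotvec(o["orientation"]).as_matrix(),3))
print("turn z||railY",turn_down(o,N),"z||railX",turn_down(o,E))
t=r2w(-.0755-.011-.035,0,.15); print(t,shift(o,t))
E
```

```text
[[-0.917 -0.001  0.398]
 [-0.398  0.001 -0.917]
 [ 0.    -1.    -0.002]]
turn z||railY [ 9.17423887e-02 -5.06806854e+01 -3.60929476e-02] z||railX [8.92153817e-02 3.93192934e+01 3.88373533e-02]
[ 0.52613634 -0.04808636  0.15      ] [-0.4634351   0.10006132 -0.42059396]
```

Call:
{"fn": "jog_arm", "kwargs": {"motion": [[0, [0, 0, 0], [0, -6.34, 0]], [0, [0, 0, 0], [0, -6.34, 0]], [0, [0, 0, 0], [0, -6.34, 0]], [0, [0, 0, 0], [0, -6.34, 0]], [0, [0, 0, 0], [0, -6.34, 0]], [0, [0, 0, 0], [0, -6.34, 0]], [0, [0, 0, 0], [0, -6.34, 0]], [0, [0, 0, 0], [0, -6.34, 0]]], "force": 60}}

```text
clock: 0.77
tcp_pos: [0.2688, -0.6188, 0.2497]
orientation: [-1.069, 1.406, -1.405]
contact_force: [0.5, -0.6, -0.1]
grip_width: -0.0002
```

Run:
```python
from h import *
from bench import r
o=r.get_obs(); print(np.round(R.from_rotvec(o["orientation"]).as_matrix(),3),o["joints"],o["grip_width"])
print("turn",turn_down(o,N))
t=r2w(-.0755-.011-.035,0,.15); print(t,shift(o,t))
```

```text
[[-0.267 -0.001  0.964]
 [-0.964  0.001 -0.267]
 [-0.001 -1.    -0.001]] [ 1.18574658  0.48449558 -0.16691863  1.54545375  0.08603325  1.11993177
  0.72976599] -0.00019755563204852626
turn [ 0.04313438  0.35135155 -0.04480196]
[ 0.52613634 -0.04808636  0.15      ] [-0.61866933  0.10013188  0.0956951 ]
```

Call:
{"fn": "jog_arm", "kwargs": {"motion": [[0, [-0.02, 0, 0.003], [0, 0.35, 0]], [0, [-0.034, 0, 0.005], [0, 0, 0]], [0, [-0.036, 0, 0.006], [0, 0, 0]], [0, [-0.036, 0, 0.006], [0, 0, 0]], [0, [-0.036, 0, 0.006], [0, 0, 0]], [0, [-0.036, 0, 0.006], [0, 0, 0]], [0, [-0.036, 0, 0.006], [0, 0, 0]], [0, [-0.036, 0, 0.006], [0, 0, 0]], [0, [-0.036, 0, 0.006], [0, 0, 0]], [0, [-0.036, 0, 0.006], [0, 0, 0]]]}}

```text
clock: 1.6
tcp_pos: [0.4179, -0.3044, 0.2501]
orientation: [-1.063, 1.414, -1.414]
contact_force: [0.8, -0.7, 0.2]
grip_width: 0.0003
```

Call:
{"fn": "jog_arm", "kwargs": {"motion": [[0, [-0.036, 0, 0.005], [0, 0, 0]], [0, [-0.036, 0, 0.005], [0, 0, 0]], [0, [-0.036, 0, 0.005], [0, 0, 0]], [0, [-0.036, 0, 0.005], [0, 0, 0]], [0, [-0.036, 0, 0.005], [0, 0, 0]], [0, [-0.036, 0, 0.005], [0, 0, 0]], [0, [-0.03, 0, 0.004], [0, 0, 0]], [0, [-0.02, 0, 0.002], [0, 0, 0]], [0, [0, 0, 0], [0, 0, 0]]]}}

```text
clock: 2.35
tcp_pos: [0.5276, -0.055, 0.2503]
orientation: [-1.064, 1.409, -1.407]
contact_force: [-0.1, 0.1, 0.1]
grip_width: -0.0001
```

Run:
```python
from h import *
from bench import r
o=r.get_obs(); print(o["tcp_pos"],w2r(o["tcp_pos"]),o["joints"])
print("turn",turn_down(o,N))
t=r2w(-.0755-.011-.035,0,.15); print(t,shift(o,t))
```

```text
[ 0.52756369 -0.05504025  0.25034494] [-0.12780024 -0.00327123] [ 0.39217851  0.27836429 -0.48080571  1.87435972  0.14639528  1.02278967
 -0.42373381]
turn [-0.00686833  0.11302287 -0.16061125]
[ 0.52613634 -0.04808636  0.15      ] [-0.00602538  0.10036182 -0.0032711 ]
```

Call:
{"fn": "jog_arm", "kwargs": {"motion": [[0, [0, 0.025, -0.0033], [0, 0, 0]], [0, [0, 0.035, 0], [0, 0, 0]], [0, [0, 0.035, 0], [0, 0, 0]], [0, [0, 0.035, 0], [0, 0, 0]], [0, [0, 0.03, 0], [0, 0, 0]], [0, [0, 0.02, 0], [0, 0, 0]], [0, [0, 0.015, 0], [0, 0, 0]], [0, [0, 0.01, 0], [0, 0, 0]], [0, [0, 0, 0], [0, 0, 0]]]}}

```text
clock: 3.1
tcp_pos: [0.5215, -0.0604, 0.0433]
orientation: [-1.065, 1.417, -1.413]
contact_force: [0.2, 0.6, 0.0]
grip_width: 0.0
```

```bash
cat > look.py <<'E'
import sys
from h import *
from bench import r
t=sys.argv[1]
for n,(a,b,c,d) in {"side":(130,330,190,430),"top":(150,370,160,420)}.items():
    f=r.grab_frame(n); np.savez(f"{n}{t}.npz",**f)
    cv2.imwrite(f"pics/{n}{t}.png",cv2.resize(f["image"][a:b,c:d,::-1],None,fx=2.5,fy=2.5,interpolation=cv2.INTER_CUBIC))
o=r.get_obs(); print(o["clock"],np.round(o["tcp_pos"],4),"rail",np.round(w2r(o["tcp_pos"]),4),np.round(o["contact_force"],1),"turn",turn_down(o,N))
E
python3 look.py 1
```

```text
3.2 [ 0.5233 -0.0601  0.0456] rail [-0.1338 -0.0005] [1.5 0.8 0.4] turn [ 2.98516333e-04 -3.36464638e-01  9.10259540e-03]
```

View pics/side1.png

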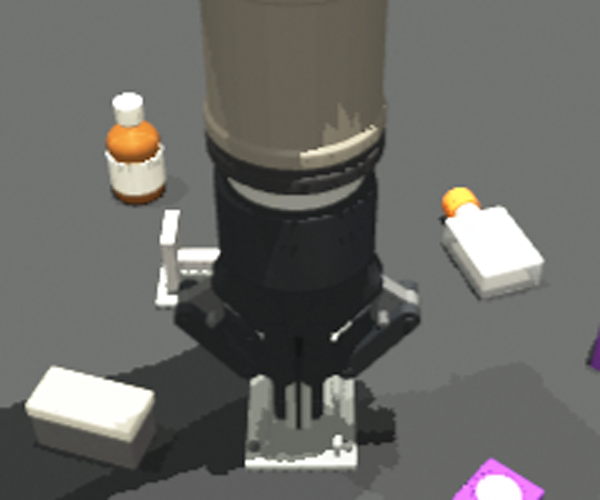

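View pics/top1.png

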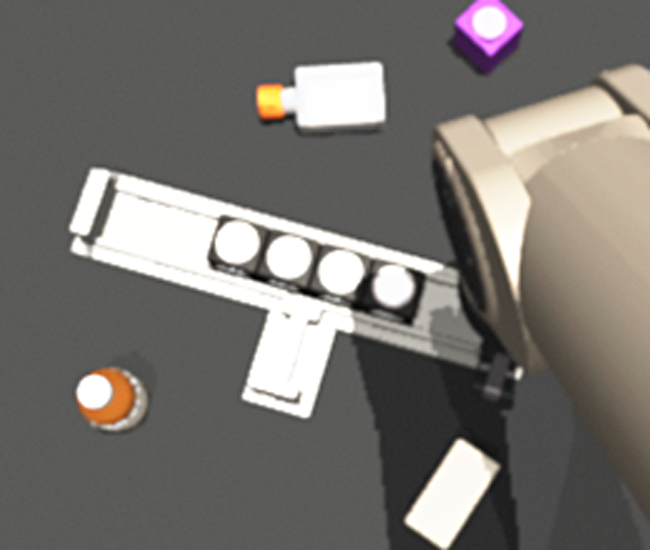

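Call:
{"fn": "jog_arm", "kwargs": {"motion": [[0, [-0.006, 0.004, 0], [0, 0, 0]], [0, [-0.01, 0, 0], [0, 0, 0]], [0, [-0.01, 0, 0], [0, 0, 0]], [0, [-0.006, 0, 0], [0, 0, 0]], [0, [-0.004, 0, 0], [0, 0, 0]], [0, [-0.004, 0, 0], [0, 0, 0]], [0, [-0.004, 0, 0], [0, 0, 0]], [0, [-0.004, 0, 0], [0, 0, 0]], [0, [-0.004, 0, 0], [0, 0, 0]], [0, [-0.004, 0, 0], [0, 0, 0]]]}}

```text
clock: 4.03
tcp_pos: [0.5386, -0.0067, 0.0413]
orientation: [-1.063, 1.414, -1.415]
contact_force: [-0.5, -2.4, 2.5]
grip_width: -0.0001
```

```bash
python3 look.py 2
```

```text
4.1333 [ 0.5389 -0.0054  0.0413] rail [-0.077  -0.0006] [ 0.3  0.2 -0. ] turn [-0.0071854  -0.29400686 -0.01832637]
```

View pics/top2.png

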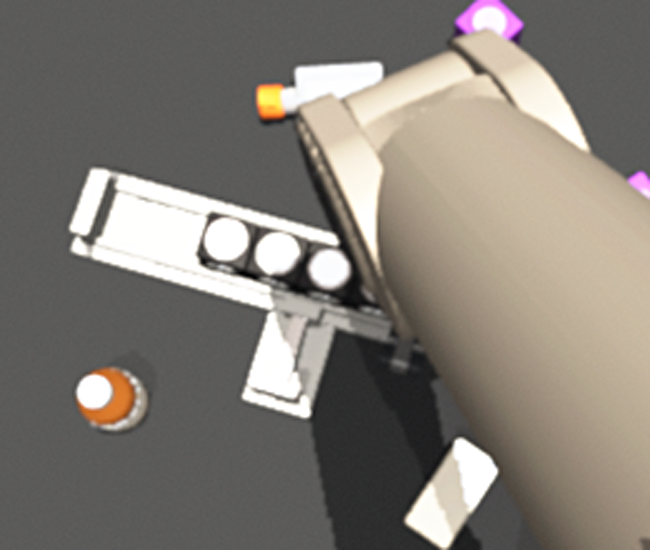

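View pics/side2.png

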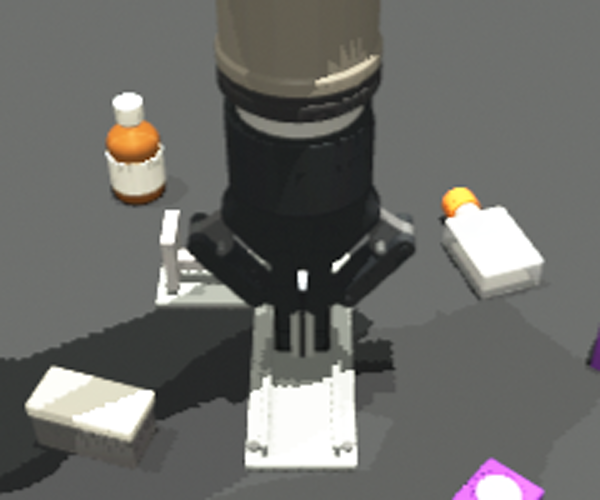

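Call:
{"fn": "jog_arm", "kwargs": {"motion": [[0, [-0.003, 0, 0], [0, 0, 0]], [0, [-0.004, 0, 0], [0, 0, 0]], [0, [-0.004, 0, 0], [0, 0, 0]], [0, [-0.004, 0, 0], [0, 0, 0]], [0, [-0.004, 0, 0], [0, 0, 0]], [0, [-0.004, 0, 0], [0, 0, 0]], [0, [-0.004, 0, 0], [0, 0, 0]], [0, [-0.004, 0, 0], [0, 0, 0]], [0, [-0.004, 0, 0], [0, 0, 0]], [0, [-0.003, 0, 0], [0, 0, 0]]]}}

```text
clock: 4.97
tcp_pos: [0.5494, 0.0313, 0.0413]
orientation: [-1.063, 1.414, -1.413]
contact_force: [-0.9, -0.5, -0.7]
grip_width: -0.0001
```

```bash
python3 look.py 3
python3 - <<'E'
from h import *
f=np.load("top3.npz"); P=cloud(f).reshape(-1,3); d=P[:,:2]-O; x=d@E; y=d@N
m=(abs(y)<.017)&(P[:,2]>.043)&(P[:,2]<.051)&(abs(x)<.15); print(np.percentile(x[m],[90,98,99.5,100]),m.sum())
E
```

```text
5.0667 [0.5496 0.0317 0.0414] rail [-0.0384 -0.0008] [-0.3  0.4 -0.6] turn [-0.01711203 -0.24794242 -0.05331762]
[0.10523463 0.11280168 0.11473667 0.11525913] 1051
```

View pics/top3.png

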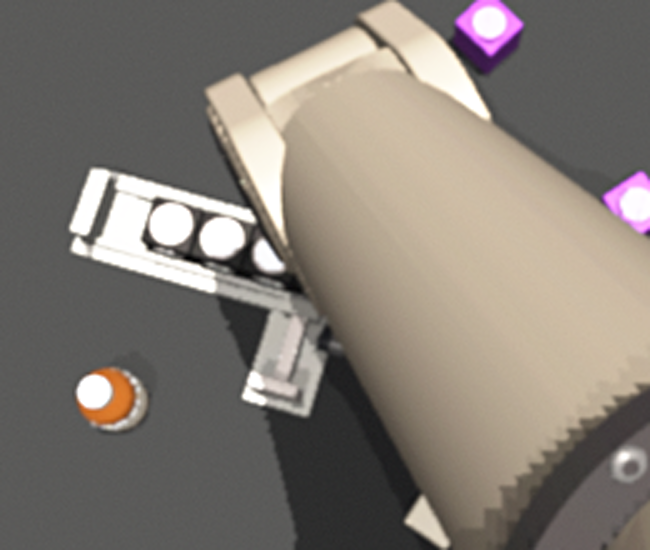

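Call:
{"fn": "jog_arm", "kwargs": {"motion": [[0, [-0.003, 0, 0], [0, 0, 0]], [0, [-0.004, 0, 0], [0, 0, 0]], [0, [-0.004, 0, 0], [0, 0, 0]], [0, [-0.004, 0, 0], [0, 0, 0]], [0, [-0.004, 0, 0], [0, 0, 0]], [0, [-0.004, 0, 0], [0, 0, 0]], [0, [-0.003, 0, 0], [0, 0, 0]], [0, [-0.002, 0, 0], [0, 0, 0]], [0, [-0.001, 0, 0], [0, 0, 0]], [0, [-0.001, 0, 0], [0, 0, 0]]]}}

```text
clock: 5.9
tcp_pos: [0.5577, 0.0592, 0.0413]
orientation: [-1.063, 1.414, -1.414]
contact_force: [-0.6, -3.5, 3.0]
grip_width: -0.0001
```

Call:
{"fn": "jog_arm", "kwargs": {"motion": [[0, [-0.001, 0, 0], [0, 0, 0]], [0, [-0.001, 0, 0], [0, 0, 0]]]}}

```text
clock: 6.07
tcp_pos: [0.5582, 0.061, 0.0413]
orientation: [-1.062, 1.414, -1.414]
contact_force: [-0.4, -3.9, 1.7]
grip_width: -0.0003
```

Call:
{"fn": "jog_arm", "kwargs": {"motion": [[0, [-0.001, 0, 0], [0, 0, 0]]]}}

```text
clock: 6.15
tcp_pos: [0.5585, 0.062, 0.0413]
orientation: [-1.062, 1.414, -1.414]
contact_force: [-1.4, -2.9, 1.3]
grip_width: -0.0001
```

Call:
{"fn": "jog_arm", "kwargs": {"motion": [[0, [-0.001, 0, 0], [0, 0, 0]]]}}

```text
clock: 6.23
tcp_pos: [0.5588, 0.0631, 0.0413]
orientation: [-1.062, 1.414, -1.414]
contact_force: [-0.2, -3.1, 2.5]
grip_width: 0.0002
```

Call:
{"fn": "jog_arm", "kwargs": {"motion": [[0, [-0.001, 0, 0], [0, 0, 0]]]}}

```text
clock: 6.32
tcp_pos: [0.5591, 0.0642, 0.0413]
orientation: [-1.062, 1.414, -1.414]
contact_force: [0.3, -2.7, 2.0]
grip_width: 0.0
```

Call:
{"fn": "jog_arm", "kwargs": {"motion": [[0, [-0.001, 0, 0], [0, 0, 0]]]}}

```text
clock: 6.4
tcp_pos: [0.5594, 0.0651, 0.0413]
orientation: [-1.062, 1.414, -1.414]
contact_force: [-0.4, -2.6, 1.7]
grip_width: -0.0
```

Call:
{"fn": "jog_arm", "kwargs": {"motion": [[0, [-0.001, 0, 0], [0, 0, 0]]]}}

```text
clock: 6.48
tcp_pos: [0.5595, 0.0657, 0.0413]
orientation: [-1.063, 1.414, -1.414]
contact_force: [-2.4, -4.5, 3.5]
grip_width: -0.0002
```

Call:
{"fn": "jog_arm", "kwargs": {"motion": [[0, [-0.001, 0, 0], [0, 0, 0]]]}}

```text
clock: 6.57
tcp_pos: [0.5595, 0.0658, 0.0413]
orientation: [-1.064, 1.414, -1.416]
contact_force: [-2.9, -8.8, 5.8]
grip_width: -0.0005
```

```bash
python3 look.py 4
python3 - <<'E'
from h import *
f=np.load("top4.npz"); P=cloud(f).reshape(-1,3); d=P[:,:2]-O; x=d@E; y=d@N
m=(abs(y)<.017)&(P[:,2]>.043)&(P[:,2]<.051)&(abs(x)<.18); print(np.percentile(x[m],[90,98,99.5,100]),m.sum())
E
```

```text
6.6667 [0.5595 0.0657 0.0412] rail [-0.0029 -0.001 ] [-1.6 -6.1  4.3] turn [ 0.03419125 -0.36003497  0.12746841]
[0.14453088 0.15356837 0.1586787  0.16138858] 833
```

View pics/top4.png

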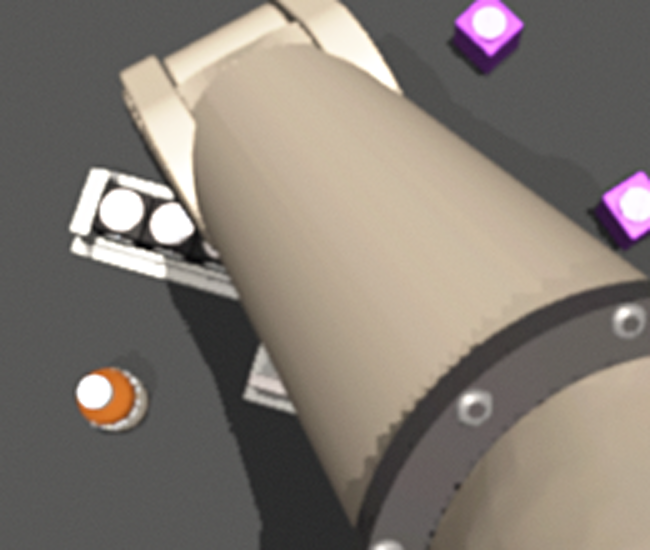

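Call:
{"fn": "jog_arm", "kwargs": {"motion": [[0, [-0.001, 0, 0], [0, 0, 0]], [0, [0, 0, 0], [0, 0, 0]], [0, [0, 0, 0], [0, 0, 0]]]}}

```text
clock: 6.92
tcp_pos: [0.5595, 0.0658, 0.0413]
orientation: [-1.065, 1.414, -1.417]
contact_force: [-3.5, -7.9, 5.4]
grip_width: -0.0
```

Call:
{"fn": "jog_arm", "kwargs": {"motion": [[0, [0.002, 0, 0], [0, 0, 0]], [0, [0.004, 0, 0], [0, 0, 0]], [0, [0.01, 0, 0], [0, 0, 0]], [0, [0.02, 0, 0], [0, 0, 0]], [0, [0.02, 0, 0], [0, 0, 0]], [0, [0, -0.03, 0], [0, 0, 0]], [0, [0, -0.04, 0], [0, 0, 0]], [0, [0, -0.04, 0], [0, 0, 0]], [0, [0, 0, 0], [0, 0, 0]]]}}

```text
clock: 7.67
tcp_pos: [0.5489, 0.0149, 0.1585]
orientation: [-1.051, 1.406, -1.417]
contact_force: [1.5, 0.2, 0.7]
grip_width: -0.0002
```

```bash
python3 look.py 5
```

```text
7.7667 [0.5458 0.0141 0.1532] rail [-0.0563 -0.0019] [ 0.4  0.5 -1. ] turn [-0.24257631 -0.32757511 -0.09054888]
```

View pics/top5.png

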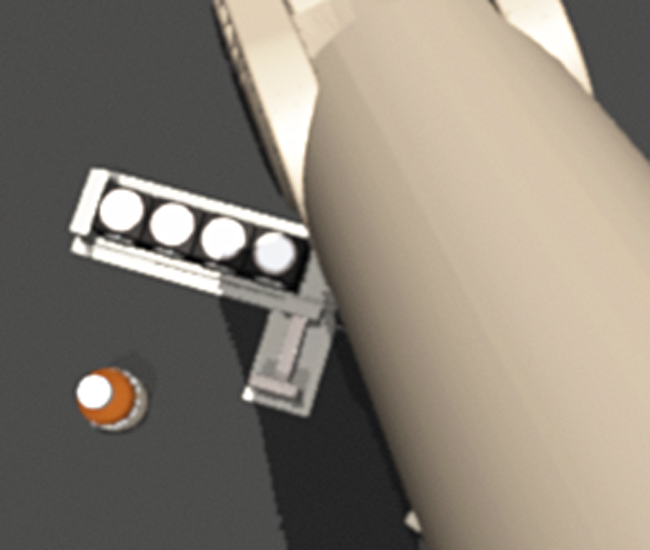

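View pics/side5.png

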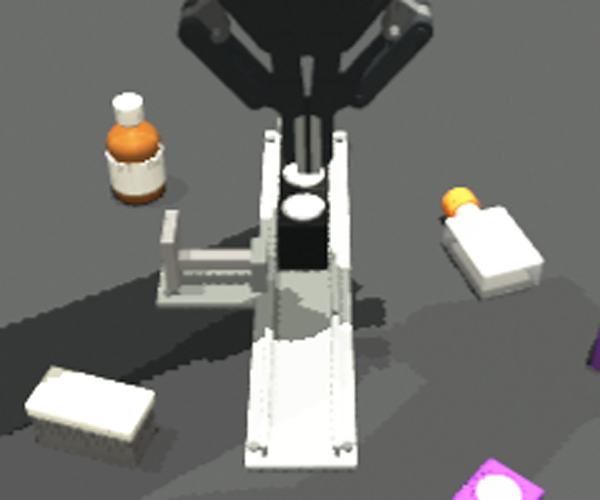

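Run:
```python
from h import *
from bench import r
for n in("top","side"):
    f=np.load(n+"5.npz"); P=cloud(f).reshape(-1,3); d=P[:,:2]-O; x=d@E; y=d@N
    m=(abs(y)<.015)&(P[:,2]>.044)&(P[:,2]<.051)&(abs(x)<.2); print(n,np.percentile(x[m],[0,.5,2,98,99.5]),m.sum())
    k=(y>.06)&(y<.11)&(P[:,2]>.046)&(P[:,2]<.057)&(abs(x)<.04); print(" plate x",np.percentile(x[k],[0,1,50,99,100]),"y",np.percentile(y[k],[0,1,50,99,100]),k.sum())
o=r.get_obs(); print(shift(o,r2w(-.002,.1185,.15)))
```

```text
top [0.00647073 0.00724422 0.00916681 0.14746218 0.15355855] 1421
 plate x [-0.01695524 -0.01642554 -0.00149439  0.0146654   0.01488734] y [0.08055874 0.08072196 0.08486534 0.08867249 0.08869757] 105
side [0.00682919 0.00713317 0.00806764 0.07584276 0.09487691] 418
 plate x [-0.01802333 -0.01737039 -0.00446111  0.01584834  0.01588191] y [0.07985006 0.0798806  0.08346676 0.08773533 0.08807234] 89
[-0.05358712  0.00280639 -0.12073776]
```

Call:
{"fn": "jog_arm", "kwargs": {"motion": [[0, [-0.004, 0, -0.01], [0, 0, 0]], [0, [-0.01, 0, -0.02], [0, 0, 0]], [0, [-0.01, 0, -0.022], [0, 0, 0]], [0, [-0.01, 0, -0.022], [0, 0, 0]], [0, [-0.01, 0, -0.022], [0, 0, 0]], [0, [-0.006, 0, -0.015], [0, 0, 0]], [0, [-0.003, 0, -0.009], [0, 0, 0]], [0, [0, 0, 0], [0, 0, 0]], [0, [0, 0, 0], [0, 0, 0]]]}}

```text
clock: 8.52
tcp_pos: [0.4436, 0.0983, 0.1507]
orientation: [-1.064, 1.414, -1.413]
contact_force: [-0.2, -0.2, -0.5]
grip_width: -0.0004
```

```bash
python3 look.py 6
python3 - <<'E'
from h import *
from bench import r
o=r.get_obs(); print(shift(o,r2w(-.002,.1185,.04)),o["joints"])
E
```

```text
8.6167 [0.4447 0.0978 0.151 ] rail [-0.0034  0.1182] [ 0.1 -1.3 -0.4] turn [ 0.00502794 -0.38237228  0.00815949]
[-0.00142261  0.1110034  -0.00031541] [ 0.0926041   0.2965584  -0.51315932  2.12995301  0.20927502  0.76263395
 -0.83721363]
```

View pics/side6.png

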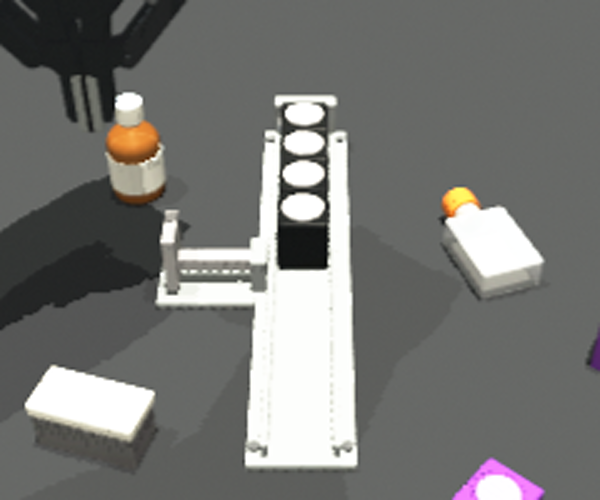

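Call:
{"fn": "jog_arm", "kwargs": {"motion": [[0, [-0.001, 0.01, 0], [0, 0, 0]], [0, [0, 0.02, 0], [0, 0, 0]], [0, [0, 0.02, 0], [0, 0, 0]], [0, [0, 0.02, 0], [0, 0, 0]], [0, [0, 0.02, 0], [0, 0, 0]], [0, [0, 0.012, 0], [0, 0, 0]], [0, [0, 0.009, 0], [0, 0, 0]], [0, [0, 0, 0], [0, 0, 0]], [0, [0, 0, 0], [0, 0, 0]]]}}

```text
clock: 9.37
tcp_pos: [0.4443, 0.0993, 0.0398]
orientation: [-1.063, 1.415, -1.414]
contact_force: [-0.2, -0.2, -0.6]
grip_width: 0.0004
```

```bash
python3 look.py 7
```

```text
9.4667 [0.445  0.0995 0.0408] rail [-0.0016  0.1183] [ 0.7 -0.4  0.2] turn [-0.05723255 -0.33236595 -0.03397716]
```

View pics/side7.png

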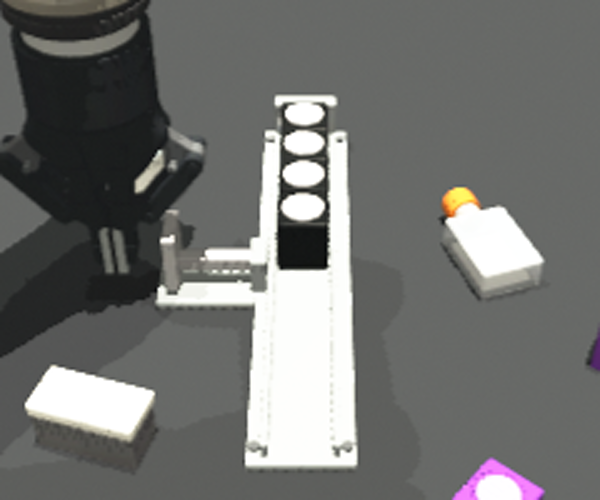

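Call:
{"fn": "jog_arm", "kwargs": {"motion": [[0, [0, 0, 0.003], [0, 0, 0]], [0, [0, 0, 0.005], [0, 0, 0]], [0, [0, 0, 0.004], [0, 0, 0]], [0, [0, 0, 0.003], [0, 0, 0]], [0, [0, 0, 0.003], [0, 0, 0]], [0, [0, 0, 0.003], [0, 0, 0]], [0, [0, 0, 0.003], [0, 0, 0]], [0, [0, 0, 0.003], [0, 0, 0]], [0, [0, 0, 0.003], [0, 0, 0]], [0, [0, 0, 0.003], [0, 0, 0]]]}}

```text
clock: 10.3
tcp_pos: [0.4762, 0.0902, 0.0403]
orientation: [-1.063, 1.414, -1.414]
contact_force: [-1.0, 0.6, 1.3]
grip_width: 0.0002
```

```bash
python3 look.py 8
```

```text
10.4 [0.4767 0.0901 0.0403] rail [-0.0021  0.0853] [ 0.1 -0.5 -0.6] turn [-0.0296995  -0.33896527 -0.010282  ]
```

View pics/side8.png

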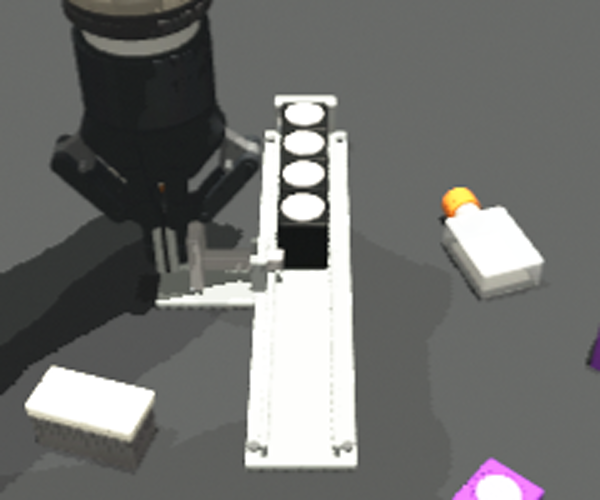

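Call:
{"fn": "jog_arm", "kwargs": {"motion": [[0, [0, 0, 0.003], [0, 0, 0]], [0, [0, 0, 0.003], [0, 0, 0]], [0, [0, 0, 0.003], [0, 0, 0]], [0, [0, 0, 0.003], [0, 0, 0]], [0, [0, 0, 0.003], [0, 0, 0]], [0, [0, 0, 0.003], [0, 0, 0]], [0, [0, 0, 0.002], [0, 0, 0]], [0, [0, 0, 0.002], [0, 0, 0]]]}}

```text
clock: 11.07
tcp_pos: [0.4974, 0.0841, 0.0402]
orientation: [-1.062, 1.414, -1.414]
contact_force: [-1.3, 1.0, 0.7]
grip_width: -0.0
```

Call:
{"fn": "jog_arm", "kwargs": {"motion": [[0, [0, 0, 0.001], [0, 0, 0]], [0, [0, 0, 0.001], [0, 0, 0]]]}}

```text
clock: 11.23
tcp_pos: [0.4992, 0.0835, 0.0403]
orientation: [-1.062, 1.414, -1.414]
contact_force: [-2.0, 0.8, -0.7]
grip_width: 0.0003
```

Call:
{"fn": "jog_arm", "kwargs": {"motion": [[0, [0, 0, 0.001], [0, 0, 0]], [0, [0, 0, 0.001], [0, 0, 0]]]}}

```text
clock: 11.4
tcp_pos: [0.501, 0.083, 0.0402]
orientation: [-1.063, 1.414, -1.414]
contact_force: [-1.3, 0.5, -1.1]
grip_width: 0.0001
```

Call:
{"fn": "jog_arm", "kwargs": {"motion": [[0, [0, 0, 0.001], [0, 0, 0]], [0, [0, 0, 0.001], [0, 0, 0]]]}}

```text
clock: 11.57
tcp_pos: [0.503, 0.0825, 0.0403]
orientation: [-1.063, 1.414, -1.414]
contact_force: [-1.2, -0.4, -0.2]
grip_width: -0.0002
```

Call:
{"fn": "jog_arm", "kwargs": {"motion": [[0, [0, 0, 0.001], [0, 0, 0]]]}}

```text
clock: 11.65
tcp_pos: [0.5039, 0.0822, 0.0403]
orientation: [-1.063, 1.414, -1.414]
contact_force: [-1.2, 1.1, -0.1]
grip_width: -0.0002
```

Call:
{"fn": "jog_arm", "kwargs": {"motion": [[0, [0, 0, 0.001], [0, 0, 0]]]}}

```text
clock: 11.73
tcp_pos: [0.5047, 0.0819, 0.0403]
orientation: [-1.063, 1.414, -1.414]
contact_force: [-5.0, 1.3, 0.8]
grip_width: -0.0001
```

```bash
python3 look.py 9
```

```text
11.8333 [0.5046 0.082  0.0403] rail [-0.0023  0.0562] [-2.2  0.7  0.4] turn [ 0.03129083 -0.30769815  0.01503121]
```

View pics/side9.png

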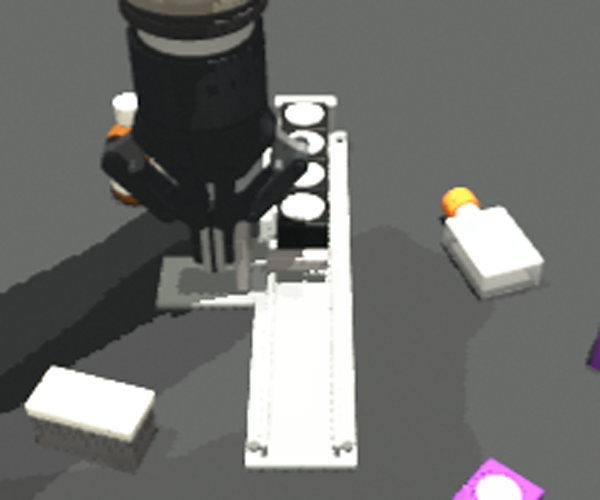

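Call:
{"fn": "jog_arm", "kwargs": {"motion": [[0, [0, 0, 0.001], [0, 0, 0]], [0, [0, 0, 0.001], [0, 0, 0]], [0, [0, 0, 0], [0, 0, 0]], [0, [0, 0, 0], [0, 0, 0]]]}}

```text
clock: 12.17
tcp_pos: [0.5047, 0.0819, 0.0401]
orientation: [-1.066, 1.415, -1.412]
contact_force: [-9.4, 1.7, 6.4]
grip_width: 0.0002
```

Call:
{"fn": "jog_arm", "kwargs": {"motion": [[0, [0, 0, -0.003], [0, 0, 0]], [0, [0, 0, -0.006], [0, 0, 0]], [0, [0, 0, -0.015], [0, 0, 0]], [0, [0, 0, -0.015], [0, 0, 0]], [0, [0, 0, -0.008], [0, 0, 0]], [0, [0, -0.02, 0], [0, 0, 0]], [0, [0, -0.035, 0], [0, 0, 0]], [0, [0, -0.04, 0], [0, 0, 0]], [0, [0, -0.04, 0], [0, 0, 0]], [0, [0, 0, 0], [0, 0, 0]]]}}

```text
clock: 13.0
tcp_pos: [0.4661, 0.096, 0.1824]
orientation: [-1.05, 1.406, -1.416]
contact_force: [2.1, 1.4, 0.2]
grip_width: -0.0001
```

```bash
python3 look.py 10
python3 - <<'E'
from h import *
for n in("top","side"):
    f=np.load(n+"10.npz"); P=cloud(f).reshape(-1,3); d=P[:,:2]-O; x=d@E; y=d@N
    m=(abs(y)<.015)&(P[:,2]>.044)&(P[:,2]<.051)&(x>-.05)&(x<.149); print(n,np.percentile(x[m],[0,.5,2,98,99.5]),m.sum())
    k=(y>.025)&(y<.11)&(P[:,2]>.042)&(P[:,2]<.057)&(abs(x)<.03); print(" plate y",np.percentile(y[k],[0,1,50,99,100]) if k.any() else None,k.sum())
E
```

```text
13.1 [0.4632 0.0945 0.1772] rail [-0.0015  0.0995] [ 0.1  0.4 -0.2] turn [-0.28103601 -0.35375123 -0.09723065]
top [0.00667454 0.0067697  0.00686121 0.02952255 0.03116985] 126
 plate y [0.03559173 0.0356554  0.04000408 0.04333365 0.04335666] 27
side [0.00693313 0.00762772 0.00875738 0.14489917 0.14747907] 851
 plate y [0.03456023 0.03458319 0.03842221 0.04254727 0.04268066] 94
```

View pics/side10.png

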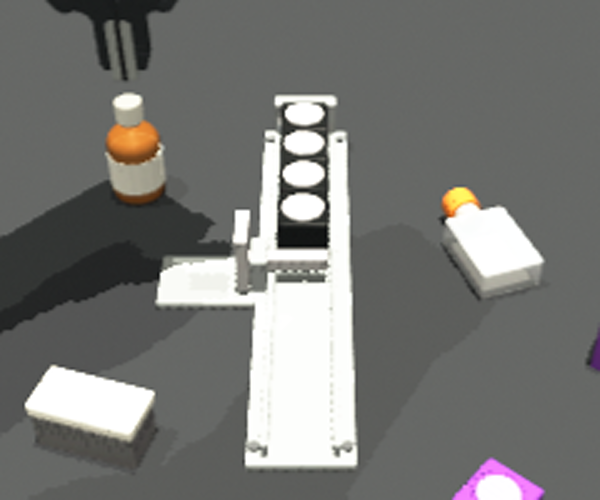

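View pics/top10.png

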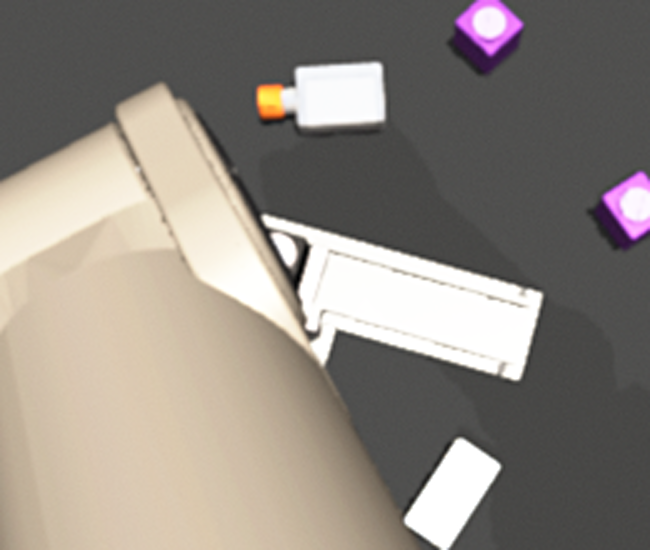

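The side view shows the bar across behind cube 4 at about (300,255). The plate is at (241,250), which measures rail y = 43 mm, so the keeper is closed. The row is still tight against the stop, the bystanders haven't moved, and the gripper is clear above.

Call:
{"fn": "jog_arm", "kwargs": {"motion": [[0, [0, 0, 0], [0, 0, 0]], [0, [0, 0, 0], [0, 0, 0]], [0, [0, 0, 0], [0, 0, 0]]]}}

```text
clock: 13.35
tcp_pos: [0.4608, 0.0942, 0.174]
orientation: [-1.065, 1.415, -1.413]
contact_force: [0.0, -0.9, -0.2]
grip_width: 0.0002
```

```bash
python3 -c "
from bench import r
print(r.hand_in()); print(r.get_obs()['clock'])"
```

```text
the job is handed in; nothing more can be done
None
the job is handed in; nothing more can be done
```

I pushed the four-cube train from the rear with the shut gripper until it stopped against the end stop, then pushed the keeper plate across until the bar hit its own stop. I then raised the arm clear and handed the job in at about 13.4 s of the 48 s allowed.

- **Cubes:** the last cube's rear face measured rail x of about +6.5 to 7 mm, against +6 mm expected when home. Front cube's stop contact showed as the push force rising to about 9 N with no further movement. In the pictures the row is evenly spaced and tight.
- **Keeper:** the plate's outer face measured rail y of about 43 mm, its closed position. The force rose to about 9 N at the keeper's stop.
- **Surroundings:** the flask, bottle, slide box and purple cubes look unmoved in the pictures; I did not measure their positions again. The gripper touched nothing and read no significant force.

No check failed or disagreed beyond the camera's 2 mm accuracy. The hand-in gives no verdict, so I can't confirm the judged result.

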